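# Slide the copper blank out over the filings tray

## Task

Push the copper plate along the green ledge towards the blue tray until its leading edge sticks out about 4 cm past the end of the ledge, ready to be filed, and leave it there lying flat, square to the ledge and not hanging over its long sides. Only push it with the fingertips, never pick it up, and leave the aluminium plate and everything else where they are.

Things in the scene. Friction and masses are not known exactly. Their poses are not given: they have to be found in the camera images.
- copper_plate: loose flat copper-coloured (orange-brown) blank, 80 mm (its x) by 130 mm (its y) by 6 mm thick, about 0.4 to 0.8 kg; origin at the centre of its underside, z up. It lies flat on the ledge beside the aluminium plate, its 130 mm side roughly along the ledge, turned up to 0.2 rad; either plate may be the one nearer the robot
- ledge: fixed low cast-iron machine table, green with a bright flat steel top and yellow-painted end faces: 250 mm (x) by 300 mm (y, its length) by 60 mm high; origin at the centre of its underside on the bench, so its top is at z = 60 mm and its two ends lie at y = -150 and +150 mm in its own frame. The dark stripes on top are flush; the top is smooth and free but for the two plates
- alu_plate: loose flat grey aluminium blank, the same 80 x 130 x 6 mm, about 0.17 kg, origin at the centre of its underside; lies side by side with the copper plate on the ledge, centres about 130 mm apart. To be left alone
- tray: fixed open blue plastic tray for filings, 200 mm (x) by 130 mm (y) by 30 mm high, on the bench off one end of the ledge (sometimes the +y end of the ledge's frame, sometimes the -y end), roughly 15 to 25 mm from it; origin at the centre of its underside
- offcut_box: fixed plywood box with wood offcuts, 200 by 130 mm, offcuts up to 42 mm high, on the bench off the end of the ledge opposite the tray; origin at the centre of its underside
- file: loose hand file with orange handle, 170 mm long along its y, 20 mm high, lying in the blue tray; origin under its middle. To be left alone
- tin_red: loose red paint tin with a paper label, 84 mm diameter, 100 mm high, on the bench beyond the ledge; origin at the centre of its underside. To be left alone
- tin_yellow: loose yellow paint tin, 72 mm diameter, 85 mm high, on the bench beyond the ledge; origin at the centre of its underside. To be left alone
- hammer: loose hammer lying on the bench on the robot's right. To be left alone
- wrench: loose wrench lying on the bench on the robot's left. To be left alone
- wood_block: loose light wood block, 50 x 90 x 45 mm, on the bench on the robot's left; origin at the centre of its underside. To be left alone
Things that resemble listed ones, but are neither listed nor needed, are in the scene too. Of the things shaped like the copper_plate, the copper one is meant.

How it is judged:
By the outcome, as a careful person would: the job done as asked, in the order asked, and still so for the second after the job is handed in, with the robot touching nothing.
It also fails if it takes over 40 s, if anything falls off the work surface, if the arm or the gripper's body presses on something with over 40 N, if the wrist force passes 120 N, or if a joint passes its speed limit or range.

## Robot

A 7-joint arm with a two-finger parallel gripper is mounted at the origin on the work surface. World frame = base frame: x ahead of the robot, y to its left, z up, the work surface at z = 0. Lengths are in m, angles in degrees, forces in N, time in s.
With the tool pointing down it reaches from about 0.35 to 0.775 m from the base axis. Payload 3.1 kg.
Tool frame: the origin (TCP) lies on the centre line of the jaws, within the pads' length; the fingertips stand 17 mm ahead of it and the grasp point (between the pads) lies 2 mm behind it (robot.tip_reach is the distance from the TCP to the fingertips, in m); z points along the fingers, y is the direction in which the jaws open and shut (so a half turn about z gives the same grasp; the last joint's range is limited). The gripper opens to 85 mm and grips with 20 to 120 N. Pads are 22 mm wide; open, the fingers measure 114 mm over their backs; the gripper's body (76 mm by 85 mm) begins 54 mm behind the grasp point. The pads swing forward as they close: fully open they stand 13 mm farther back than shut.
Start: joints at [68.6, 17.813, 0.802, 86.603, -0.252, 75.585, -1.558], TCP at [0.179, -0.52, 0.212] pointing down, gripper open.
Joint ranges: [-154.91, 154.91], [-16.99, 109.72], [-72.82, 74.43], [7.12, 147.25], [-82.49, 262.49], [11.32, 116.49], [-174.64, 174.64]. Speed limits (degrees/s): [159.86, 159.86, 180, 180, 180, 180, 180].

## Interface

Orientations are given as [roll, pitch, yaw] about the fixed x, y, z axes, in that order (R = Rz(yaw) Ry(pitch) Rx(roll)).
In Python, from station import robot, fingers, vision, workorder, recognise gives the robot as it stands. Calls block until the motion is done:
- robot.move_to(position, orientation): joint-space move of the TCP to a pose.
- robot.line_to(position, orientation=None, velocity=0.15, f_stop=None): straight line of the TCP; orientation=None keeps the orientation; velocity is the mean speed in m/s. With f_stop (N) it stops when the force on the tool has changed by that much, and returns True; else False.
- robot.move_j(angles): joint-space move.
- fingers.gripper_to(opening, force=None): opening from 0.0 (shut) to 1.0 (fully open); force is the grip in N (None keeps the last); returns when the fingers have stopped.
- robot.pause(seconds).
- robot.inverse_kinematics(position, orientation): joint angles nearest the present ones, or None.
- vision.grab_frame(name): name is "scene" or "top" or "wrist"; returns the picture (400x640x3 uint8, red, green, blue); there is no depth.
- vision.calibration(name): a dict with "mtx" (3x3 intrinsics, pixels), "extrinsics" (4x4, takes a point from world to camera coordinates); the wrist camera has in their place "T_tool_cam" (4x4, takes a point from camera to tool coordinates, whose origin is the TCP and whose axes are the flange's). Camera axes: x right, y up, looking along -z (the intrinsics and any distortion apply to the point x, -y, -z); pixel columns grow to the right and rows downward; lengths in m; the calibration is good to about 2 mm. A picture is of the moment at which its call begins: read the wrist's pose just before it. calibration takes no time and is no camera call.
A pose or a line that the arm cannot do raises robot.PlanningError and nothing moves.
- workorder.close_job(): hands the job in, once; it reports no verdict.
Trained networks look in the newest picture that a camera, given by its name, has taken for a name from the list of things; names that differ only in an ending like _2 or _b are one class to them, and where a whole thing is asked for, a point or a joint stands for the part that bears it (a point fixed in the world has none). Each returns a list of dicts, best first, with "p" (0 to 1); they miss things now and then, are a little off and sometimes report something else, mostly with a low value. They report only what shows in the picture. A call takes as long as a camera call. They do not tell look-alikes from the thing itself.
- recognise(label, camera): "rect" ([centre column, centre row, width, height] in pixels, round what is visible of it).
Readings, each from a call of its own:
- robot.current_time_s(): time.
- robot.current_joint_positions(): joint angles.
- robot.current_dq(): joint speeds.
- robot.current_joint_torque(): joint torques, N m.
- robot.current_tool_pos(): TCP position.
- robot.current_eef_rot(): TCP orientation.
- robot.current_contact_force(): force on the tool from outside, world axes, zero at the start.
- robot.current_torque(): the same for the moment, N m.
- robot.current_finger_gap(): opening from 0.0 (shut) to 1.0 (fully open).
Only numpy, scipy, OpenCV 4.12 (cv2) and the standard library are available. Lean on these libraries where they do the work, as an engineer would, in place of code of your own. Each camera call takes 0.05 s, during which the arm holds its last target.

## Working session

There is one attempt and no reset: what is moved stays moved. The work goes in short steps, each a Python script; the robot and the scene stay as the last script left them, time stands still between calls to the robot, and variables do not carry over. Pictures are saved under pics/ and viewed, and the job is handed in when it is done.

```bash
ls; mkdir -p pics
python3 - <<'E'
from station import robot, fingers, vision
import cv2, numpy as np
for n in ["scene","top","wrist"]:
    im=vision.grab_frame(n); cv2.imwrite(f"pics/a_{n}.png",im[:,:,::-1])
    c=vision.calibration(n); print(n,{k:np.round(v,4).tolist() if not isinstance(v,str) else v for k,v in c.items()})
print(robot.current_time_s(),robot.current_tool_pos(),robot.current_eef_rot(),robot.tip_reach)
E
```

```text
pics
scene {'mtx': [[401.8353, 0.0, 319.865], [0.0, 401.8353, 197.1568], [0.0, 0.0, 1.0]], 'extrinsics': [[0.8556, 0.5177, -0.0023, -0.4568], [-0.443, 0.7345, 0.5141, 0.2261], [0.2679, -0.4388, 0.8577, -1.6777], [0.0, 0.0, 0.0, 1.0]]}
top {'mtx': [[411.2644, 0.0, 323.6911], [0.0, 411.2644, 203.6701], [0.0, 0.0, 1.0]], 'extrinsics': [[-0.0043, -1.0, 0.0008, -0.019], [0.9811, -0.0041, 0.1936, -0.5324], [-0.1935, 0.0016, 0.9811, -1.2441], [0.0, 0.0, 0.0, 1.0]]}
wrist {'mtx': [[324.6159, 0.0, 314.696], [0.0, 324.6159, 202.3922], [0.0, 0.0, 1.0]], 'T_tool_cam': [[-0.0006, 0.9633, 0.2685, 0.0681], [1.0, 0.0007, -0.0002, 0.0004], [-0.0004, 0.2685, -0.9633, -0.1627], [0.0, 0.0, 0.0, 1.0]]}
0.15 [ 0.17898337 -0.51944056  0.21125709] [-1.79894083e+02  4.61421247e-03  1.90148546e+01] 0.017
```

View pics/a_top.png

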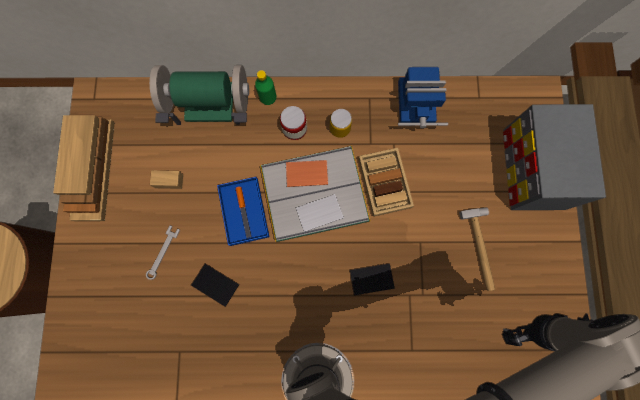

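View pics/a_scene.png

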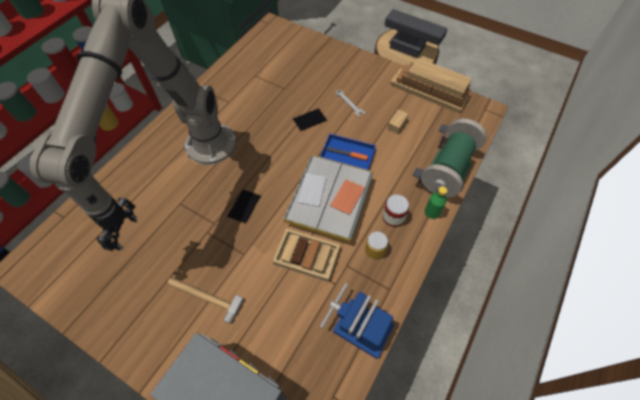

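The top view shows the copper plate at about (307,173), the far one, and the alu plate nearer the robot at (320,213). The blue tray is at (243,211), off the ledge's left end in the image (+y), and the offcut box is on the right. I'll localise these roughly, then take wrist views.

```bash
cat > h.py <<'E'
import numpy as np, cv2
from scipy.spatial.transform import Rotation as R
def cam(vision,name,pose=None):
    c=vision.calibration(name); K=np.array(c["mtx"])
    if name=="wrist":
        T=np.eye(4); T[:3,:3]=R.from_euler('xyz',pose[1],degrees=True).as_matrix(); T[:3,3]=pose[0]
        Twc=T@np.array(c["T_tool_cam"]); E=np.linalg.inv(Twc)
    else: E=np.array(c["extrinsics"])
    E=np.diag([1,-1,-1,1.])@E   # opencv axes
    return K,E
def topix(P,K,E):
    P=np.atleast_2d(P); q=(E[:3,:3]@P.T).T+E[:3,3]; q=(K@q.T).T; return q[:,:2]/q[:,2:]
def toplane(uv,z,K,E):
    uv=np.atleast_2d(uv); d=(np.linalg.inv(K)@np.c_[uv,np.ones(len(uv))].T).T@E[:3,:3]
    o=-E[:3,:3].T@E[:3,3]; s=(z-o[2])/d[:,2]; return o+d*s[:,None]
def tri(uvs,cams):
    A=[];b=[]
    for uv,(K,E) in zip(uvs,cams):
        P=K@E[:3]
        for i in (0,1):
            r=uv[i]*P[2]-P[i]; A.append(r[:3]); b.append(-r[3])
    return np.linalg.lstsq(np.array(A),np.array(b),rcond=None)[0]
def copper(im,amin=300):
    hsv=cv2.cvtColor(im,cv2.COLOR_RGB2HSV)
    m=cv2.inRange(hsv,(2,120,120),(14,255,255))
    m=cv2.morphologyEx(m,cv2.MORPH_OPEN,np.ones((3,3)))
    cs,_=cv2.findContours(m,cv2.RETR_EXTERNAL,cv2.CHAIN_APPROX_NONE)
    return sorted([c for c in cs if cv2.contourArea(c)>amin],key=cv2.contourArea,reverse=True)
E
python3 - <<'E'
from h import *
from station import vision
im=cv2.imread("pics/a_top.png")[:,:,::-1].copy(); K,E=cam(vision,"top")
for c in copper(im)[:4]:
    r=cv2.minAreaRect(c); print(r); w=toplane(cv2.boxPoints(r),.066,K,E); print(w.mean(0),w.round(4)[:,:2].tolist())
# ledge corners by eye
print(toplane([[261,165],[355,149],[369,222],[275,239]],.06,K,E).round(4))
cv2.imwrite("pics/a_crop.png",cv2.resize(im[90:260,200:430,::-1],None,fx=3.4,fy=3.4,interpolation=cv2.INTER_CUBIC))
E
```

```text
((217.0, 269.0), (50.0, 336.0), 90.0)
[0.33052206 0.30186312 0.066     ] [[0.4074, 0.8188], [0.403, -0.2082], [0.2537, -0.2033], [0.258, 0.8001]]
((433.9163513183594, 216.75448608398438), (47.6896858215332, 290.0306396484375), 89.76324462890625)
[ 0.48763555 -0.36288348  0.066     ] [[0.5624, 0.0879], [0.5625, -0.8215], [0.4128, -0.8034], [0.4129, 0.0855]]
((169.0, 323.5), (51.0, 252.0), 90.0)
[0.17234993 0.43608573 0.066     ] [[0.2464, 0.8166], [0.2432, 0.0655], [0.0983, 0.0642], [0.1015, 0.7981]]
((443.5, 375.5), (47.0, 197.0), 90.0)
[ 0.02429968 -0.36425206  0.066     ] [[0.0893, -0.0814], [0.0868, -0.6549], [-0.0407, -0.6412], [-0.0382, -0.0795]]
[[ 0.6573  0.1782  0.06  ]
 [ 0.7095 -0.1227  0.06  ]
 [ 0.4721 -0.1617  0.06  ]
 [ 0.4204  0.1292  0.06  ]]
```

View pics/a_crop.png

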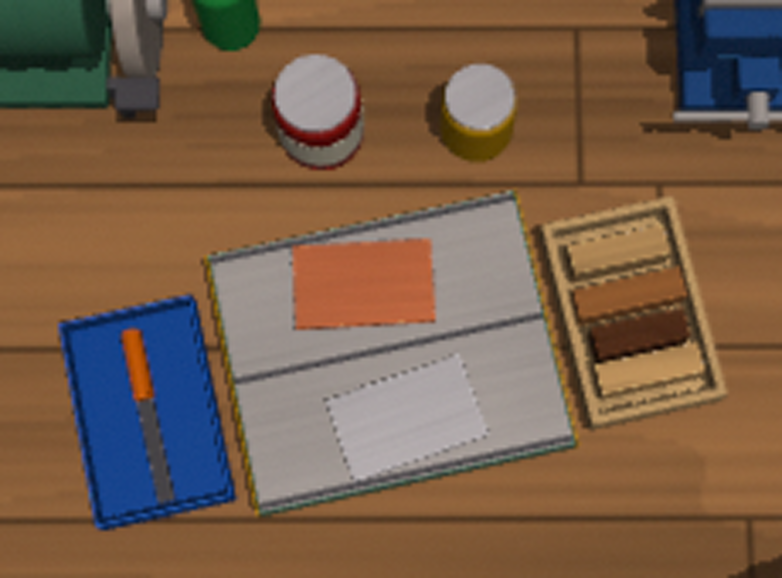

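Run:
```python
from h import *
from station import robot, vision
K,E=cam(vision,"top")
px=np.array([[292,245],[431,239],[435,322],[294,328]])/3.4+[200,90]
print("cop",toplane(px,.066,K,E).round(4))
L=toplane([[261,165],[355,149],[369,222],[275,239]],.06,K,E)
print(L.mean(0))
for yaw in (100,-80,10):
    print(yaw,[robot.inverse_kinematics(p,[180,0,yaw]) for p in ([.45,-.2,.3],[.644,-.09,.06],[.62,.06,.06])])
robot.line_to([.4,-.2,.3],velocity=.25)
p0=np.array([.60,-.10,.30])
robot.move_to(p0,[180,0,100]); print(robot.current_time_s(),robot.current_joint_positions())
for i,p in enumerate([p0,[.58,.02,.30]]):
    if i: robot.line_to(p,velocity=.2)
    robot.pause(.2)
    pose=(robot.current_tool_pos(),robot.current_eef_rot()); im=vision.grab_frame("wrist")
    cv2.imwrite(f"pics/b_w{i}.png",im[:,:,::-1]); np.save(f"b{i}.npy",np.array(pose)); print(pose)
print(robot.current_time_s())
```

```text
cop [[ 0.6649  0.0984  0.066 ]
 [ 0.6702 -0.0316  0.066 ]
 [ 0.5903 -0.0349  0.066 ]
 [ 0.5851  0.0955  0.066 ]]
[0.56484142 0.00573389 0.06      ]
100 [array([ 45.06808836,  10.91248447, -27.82399727,  84.47171251,
         5.08259639,  85.86833831,  27.30629706]), array([ 29.79317943,  41.67143402, -38.91741298,  79.93318663,
        26.82629836,  67.74293966,  -2.14453036]), array([ 21.41942803,  41.00273118, -45.86240379,  84.84827302,
        30.71147756,  67.21444832, -19.41026961])]
-80 [array([  29.39425296,    9.50277544,   -8.7933538 ,   85.03868189,
          1.4505385 ,   85.56964958, -149.3923567 ]), array([   9.22784253,   35.9858916 ,   -4.37558048,   80.91565586,
          2.87866188,   63.2070522 , -165.61356444]), array([ -44.53805199,   47.97574679,   64.30023235,   87.72507773,
        -44.47720995,   72.82334627, -144.07931622])]
10 [array([ 35.0282779 ,   9.88129811, -15.53947871,  84.83084024,
         2.64267681,  85.64693575, -60.4923119 ]), array([ 20.06833802,  37.78207556, -21.85096881,  80.3883692 ,
        14.61943308,  64.61507103, -83.89719286]), array([  13.69546958,   36.89171041,  -32.18752179,   85.17734245,
         20.84908763,   63.95950382, -102.51688657])]
2.825 [ 26.71696216  26.52119455 -31.09442678  65.29147088  13.4069205
  91.60037202   8.52657655]
(array([ 0.5993211 , -0.10156947,  0.3006734 ]), array([1.79986138e+02, 8.71920621e-02, 9.98261496e+01]))
(array([0.58036038, 0.01780223, 0.29971512]), array([-1.79976118e+02,  3.97992415e-02,  9.97968611e+01]))
4.0833
```

View pics/b_w0.png

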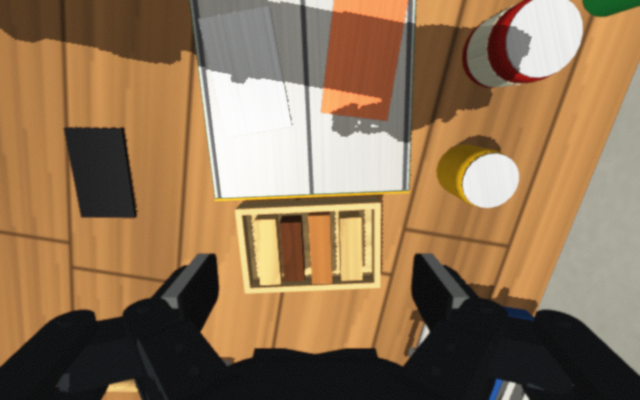

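View pics/b_w1.png

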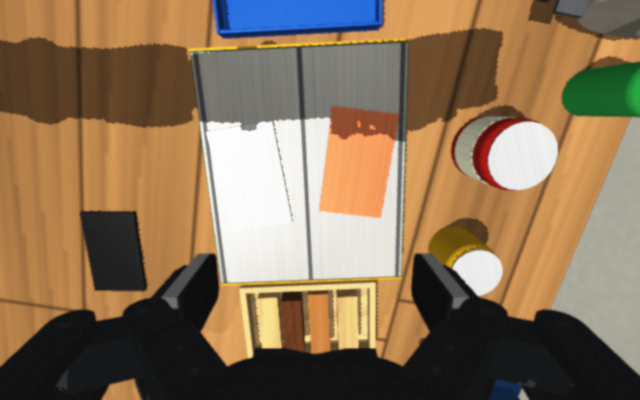

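In b_w1 the copper corners are at about (333,107), (399,114), (381,217) and (319,212). The ledge top runs (191,51), (407,42), (401,277), (219,283). In b_w0 the trailing corners are at (321,112) and (389,121), and the ledge end is at (215,199) and (411,191). Next I'll triangulate.

Run:
```python
from h import *
from station import vision
c0=cam(vision,"wrist",np.load("b0.npy")); c1=cam(vision,"wrist",np.load("b1.npy")); ct=cam(vision,"top")
def sub(i,p,w=5):
    g=cv2.imread(f"pics/{i}.png",0); q=np.array(p,np.float32).reshape(-1,1,2)
    return q.reshape(-1,2)
A=sub("b_w0",[[321,112],[389,121],[215,199],[411,191]]); B=sub("b_w1",[[319,212],[381,217],[219,283],[401,277]])
for a,b in zip(A,B): print("tri",tri([a,b],[c0,c1]).round(4))
tp=np.array([[294,328],[294,328]])
cw=toplane([[333,107],[399,114],[381,217],[319,212]],.066,*c1); print("cop w1",cw.round(4)[:,:2].tolist())
print("cop w0",toplane([[321,112],[389,121]],.066,*c0).round(4))
print("ledge w1",toplane([[191,51],[407,42],[401,277],[219,283]],.06,*c1).round(4)[:,:2].tolist())
print("ledge w0",toplane([[215,199],[411,191]],.06,*c0).round(4))
# triangulate vs top
T=np.array([[294,328],[292,245],[431,239],[435,322]])/3.4+[200,90]
W=[[333,107],[399,114],[381,217],[319,212]]
for t,w in zip(T,W): print("tri top",tri([t,w],[ct,c1]).round(4))
for t,w in zip([[261,165],[355,149],[369,222],[275,239]],[[407,42],[401,277],[219,283],[191,51]]): print("tri ledge",tri([t,w],[ct,c1]).round(4))
```

```text
tri [ 0.5951 -0.0344  0.0729]
tri [ 0.677  -0.0308  0.0619]
tri [ 0.4777 -0.1652  0.0561]
tri [ 0.7236 -0.1101  0.0627]
cop w1 [[0.5892, 0.0931], [0.6673, 0.0985], [0.675, -0.0297], [0.5954, -0.0365]]
cop w0 [[ 0.5955 -0.0343  0.066 ]
 [ 0.6769 -0.0307  0.066 ]]
ledge w1 [[0.4189, 0.126], [0.659, 0.1768], [0.7232, -0.1115], [0.4772, -0.1632]]
ledge w0 [[ 0.4801 -0.1637  0.06  ]
 [ 0.726  -0.1105  0.06  ]]
tri top [0.5892 0.0955 0.0511]
tri top [0.6718 0.1    0.0448]
tri top [ 0.6751 -0.032   0.0558]
tri top [ 0.593  -0.0359  0.0621]
tri ledge [0.6637 0.1816 0.0387]
tri ledge [ 0.7243 -0.1244  0.0337]
tri ledge [ 0.4742 -0.1632  0.0564]
tri ledge [0.4201 0.1275 0.0628]
```

```bash
cat >> h.py <<'E'
from scipy.optimize import least_squares
def rect(p,hx,hy,z):
    c,s=np.cos(p[2]),np.sin(p[2]); X=np.array([[-hx,hy],[hx,hy],[hx,-hy],[-hx,-hy]])
    return np.c_[X@np.array([[c,s],[-s,c]])+p[:2],np.full(4,z)]
def fit(obs,hx,hy,z,p0):
    # obs: list of ((K,E), {idx:pix}, weight)
    f=lambda p:np.concatenate([w*(topix(rect(p,hx,hy,z),*c)[list(o)]-np.array(list(o.values()))).ravel() for c,o,w in obs])
    r=least_squares(f,p0,loss='soft_l1'); return r.x,f(r.x).round(1)
def sub(im,o,w=4):
    g=cv2.cvtColor(im,cv2.COLOR_RGB2GRAY); q=np.array(list(o.values()),np.float32).reshape(-1,1,2)
    q=cv2.cornerSubPix(g,q,(w,w),(-1,-1),(3,40,.01)).reshape(-1,2); return dict(zip(o,q))
def toledge(P,L):
    d=np.atleast_2d(P)[:,:2]-L[:2]; c,s=np.cos(L[2]),np.sin(L[2]); return np.c_[d@[c,s],d@[-s,c]]
def fromledge(q,L):
    c,s=np.cos(L[2]),np.sin(L[2]); return np.array([L[0]+c*q[0]-s*q[1],L[1]+s*q[0]+c*q[1]])
E
python3 - <<'E'
from h import *
from station import vision
c0=cam(vision,"wrist",np.load("b0.npy")); c1=cam(vision,"wrist",np.load("b1.npy")); ct=cam(vision,"top")
i0,i1,it=[cv2.imread(f"pics/{n}.png")[:,:,::-1].copy() for n in("b_w0","b_w1","a_top")]
t=lambda u,v:(200+u/3.4,90+v/3.4)
L0={3:(215,199),2:(411,191)};L1={0:(191,51),1:(407,42),2:(401,277),3:(219,283)};LT={0:t(255,512),1:t(207,259),2:t(515,194),3:t(577,439)}
C0={3:(321,112),2:(389,121)};C1={0:(333,107),1:(399,114),2:(381,217),3:(319,212)};CT={0:t(294,328),1:t(292,245),2:t(431,239),3:t(435,322)}
for nm,os,h in(("ledge",(L0,L1,LT),(.125,.15,.06)),("cop",(C0,C1,CT),(.04,.065,.066))):
    for sets in ([0,1],[2],[0,1,2]):
        obs=[((c0,c1,ct)[k],os[k],1) for k in sets]
        x,r=fit(obs,*h,[.6,0,.1]); print(nm,sets,x.round(4),np.degrees(x[2]).round(2),r)
    if nm=="ledge": L=x
    else: print(toledge(x[:2],L),np.degrees(x[2]-L[2]))
np.save("L.npy",L);np.save("C.npy",x)
# overlay
v=i1[:,:,::-1].copy()
for p,h in((L,(.125,.15,.06)),(x,(.04,.065,.066))): cv2.polylines(v,[topix(rect(p,*h),*c1).round().astype(int)],True,(255,0,255),1)
cv2.imwrite("pics/b_ov.png",v)
E
```

```text
ledge [0, 1] [0.5701 0.0079 0.2134] 12.22 [-0.4  1.  -1.8  1.  -2.3 -2.4  2.3 -3.8  0.5  0.6  1.7  1.5]
ledge [2] [0.567  0.0082 0.2134] 12.23 [ 0.2  0.8 -0.8 -1.2  0.1 -1.4  0.3  1.5]
ledge [0, 1, 2] [0.5696 0.0079 0.215 ] 12.32 [-0.6  1.1 -2.   0.7 -2.9 -2.3  1.6 -4.1  0.3  0.4  1.5  1.6  0.4  0.
 -0.8 -1.9  0.1 -2.3  0.4  0.5]
cop [0, 1] [0.6319 0.0316 0.0597] 3.42 [ 0.1  1.2 -1.  -0.  -0.8 -1.   0.6 -0.2  0.3  1.   0.5 -0.6]
cop [2] [0.6276 0.0318 0.0398] 2.28 [ 0.1  0.   0.  -0.  -0.   0.  -0.1  0. ]
cop [0, 1, 2] [0.6316 0.0316 0.0597] 3.42 [-0.2  1.1 -1.3 -0.1 -1.1 -1.1  0.3 -0.3  0.1  0.9  0.3 -0.6  0.4 -0.8
 -0.1 -0.8 -0.3 -1.6  0.2 -1.6]
[[0.06561977 0.00993922]] -8.901881449517791
```

View pics/b_ov.png

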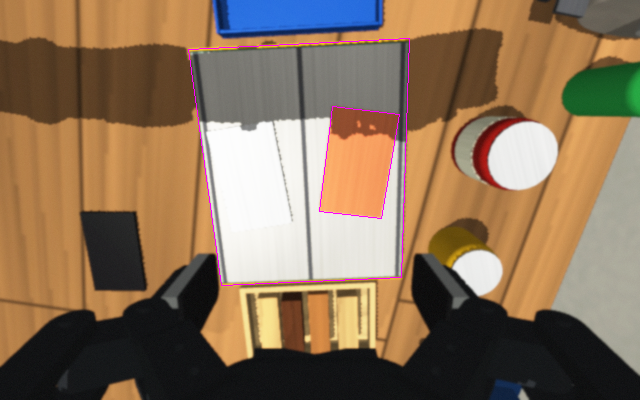

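Run:
```python
from h import *
from station import robot, vision, fingers
C=np.load("C.npy"); yaw=90+np.degrees(C[2]); ax=np.array([-np.sin(C[2]),np.cos(C[2])])
s=C[:2]-ax*.100
fingers.gripper_to(.5,30)
robot.move_to([*s,.14],[180,0,yaw]); 
robot.line_to([*s,.09],velocity=.15)
robot.pause(.2); f0=robot.current_contact_force()
hit=robot.line_to([*s,.055],velocity=.02,f_stop=4)
print(hit,robot.current_tool_pos(),robot.current_contact_force()-f0,robot.current_time_s())
z=robot.current_tool_pos()[2]
if hit: robot.line_to([*s,z+.003],velocity=.05)
robot.pause(.2);print(robot.current_tool_pos(),robot.current_eef_rot(),robot.current_contact_force()-f0,robot.current_finger_gap(),robot.current_time_s())
pose=(robot.current_tool_pos(),robot.current_eef_rot()); np.save("c0.npy",np.array(pose))
cv2.imwrite("pics/c_w.png",vision.grab_frame("wrist")[:,:,::-1]);cv2.imwrite("pics/c_s.png",vision.grab_frame("top")[90:260,200:430,::-1].repeat(3,0).repeat(3,1))
```

```text
False [ 0.63768108 -0.06813726  0.05515073] [ 0.9225767  -0.61197203 -0.43595177] 7.95
[ 0.63760306 -0.06818511  0.05510068] [1.79991448e+02 1.97747704e-03 9.34187095e+01] [1.02348334 0.11339659 0.09152656] 0.49565505941323174 8.15
```

View pics/c_w.png

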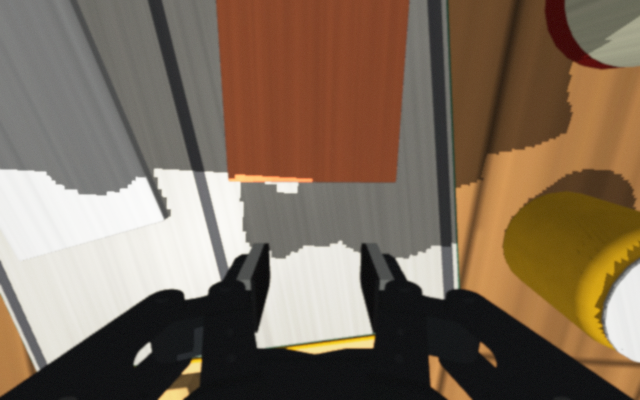

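View pics/c_s.png

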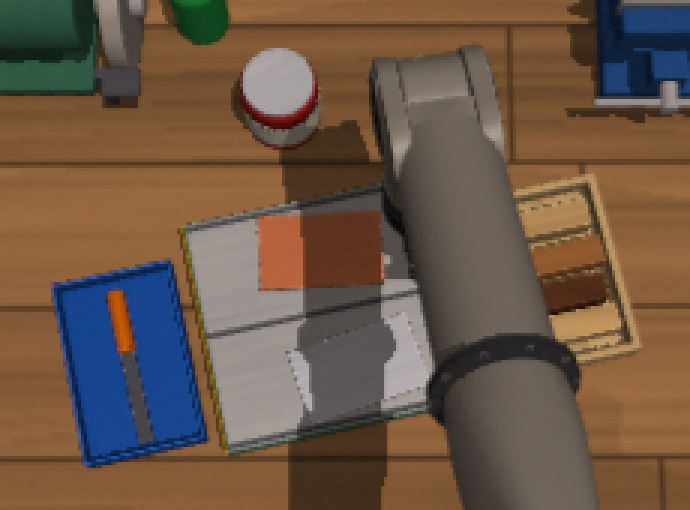

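Run:
```python
from h import *
from station import vision, robot
L=np.load("L.npy");C=np.load("C.npy");P=np.load("c0.npy");c=cam(vision,"wrist",P)
for z in(.03,.04,.05,.06,.066,.075):
    w=toplane([[228,181],[397,182]],z,*c); print(z,w.round(4)[:,:2].tolist(),"width",np.linalg.norm(w[1]-w[0]).round(4))
print(rect(C,.04,.065,.066)[[3,2]], "copper traj; TCP ledge",toledge(P[0],L))
T=R.from_euler('xyz',P[1],degrees=True).as_matrix()
for y in(-.021,.021):
  for z in(0,.004,.011,.017):
    print(y,z,topix(P[0]+T@[.011,y,z],*c).round(0),topix(P[0]+T@[-.011,y,z],*c).round(0))
print("wrist ledge end",toplane([[372,337],[200,357]],.06,*c), topix(rect(L,.125,.15,.06),*c).round())
```

```text
0.03 [[0.585, -0.043], [0.6846, -0.0377]] width 0.0997
0.04 [[0.5876, -0.0407], [0.6819, -0.0357]] width 0.0944
0.05 [[0.5902, -0.0385], [0.6792, -0.0338]] width 0.0891
0.06 [[0.5928, -0.0362], [0.6765, -0.0318]] width 0.0838
0.066 [[0.5944, -0.0349], [0.6749, -0.0306]] width 0.0806
0.075 [[0.5967, -0.0328], [0.6724, -0.0288]] width 0.0758
[[ 0.59554159 -0.03562422  0.066     ]
 [ 0.67539917 -0.03085277  0.066     ]] copper traj; TCP ledge [[ 0.0501877  -0.08887461]]
-0.021 0 [[275. 223.]] [[276. 261.]]
-0.021 0.004 [[276. 220.]] [[277. 258.]]
-0.021 0.011 [[277. 216.]] [[278. 252.]]
-0.021 0.017 [[278. 213.]] [[279. 248.]]
0.021 0 [[354. 223.]] [[353. 261.]]
0.021 0.004 [[353. 220.]] [[352. 257.]]
0.021 0.011 [[352. 216.]] [[351. 252.]]
0.021 0.017 [[351. 213.]] [[350. 248.]]
wrist ledge end [[ 0.67373294 -0.12243648  0.06      ]
 [ 0.57520604 -0.14191528  0.06      ]] [[-285. -306.]
 [ 430. -474.]
 [ 462.  326.]
 [  40.  382.]]
```

Run:
```python
from h import *
from station import robot, vision
im=vision.grab_frame("scene")
cv2.imwrite("pics/d_s.png",cv2.resize(im[120:300,220:440,::-1],None,fx=3.5,fy=3.5,interpolation=cv2.INTER_CUBIC))
c=cam(vision,"scene"); P=robot.current_tool_pos(); print(P,topix([P,P-[0,0,.017],[P[0],P[1],.06]],*c))
im=vision.grab_frame("wrist")
cv2.imwrite("pics/d_w.png",cv2.resize(im[200:400,160:460,::-1],None,fx=2.6,fy=2.6,interpolation=cv2.INTER_CUBIC))
```

```text
[ 0.63756524 -0.068175    0.05500818] [[334.83387363 219.11967491]
 [334.6937926  221.32915398]
 [334.8755508  218.46230668]]
```

View pics/d_s.png

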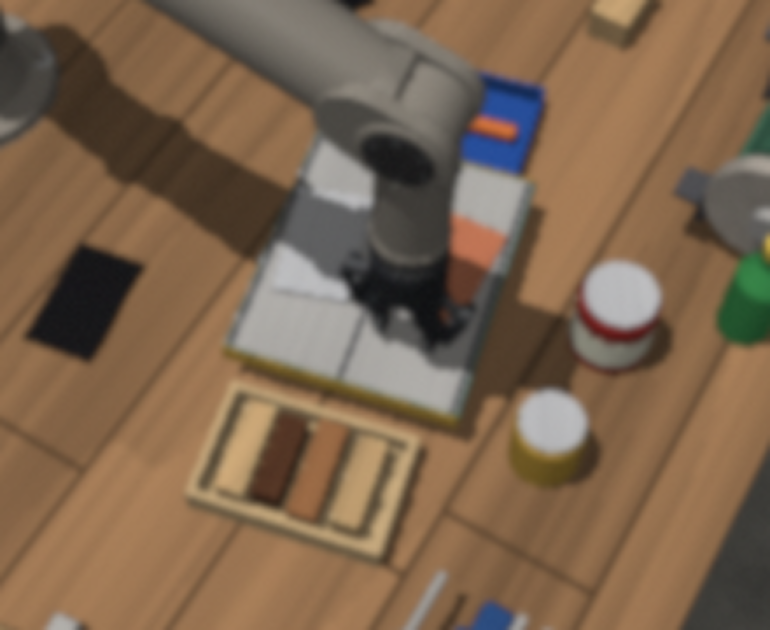

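View pics/d_w.png

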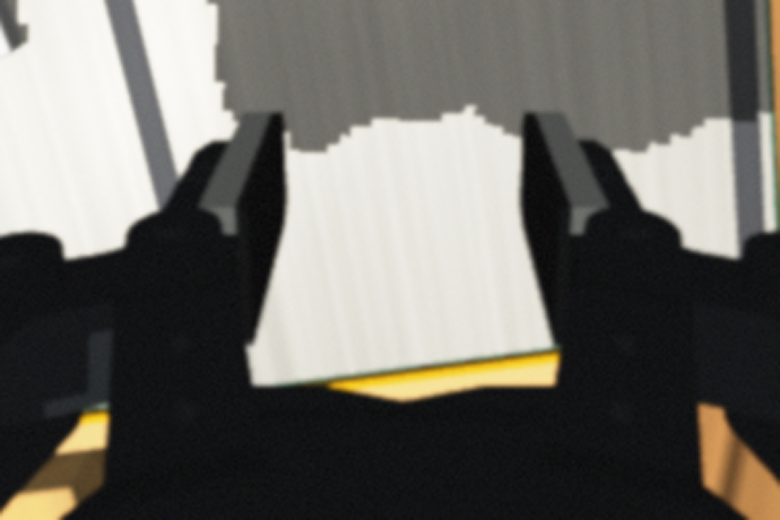

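The pictures suggest the fingertips are still clear of the ledge, sitting higher relative to the TCP than stated. I'll continue the guarded descent, slowly.

Run:
```python
from h import *
from station import robot, vision
p=np.load("c0.npy")[0]; f0=robot.current_contact_force()
hit=robot.line_to([p[0],p[1],.025],velocity=.02,f_stop=3)
print(hit,robot.current_tool_pos(),robot.current_contact_force()-f0,robot.current_time_s())
cv2.imwrite("pics/e_w.png",vision.grab_frame("wrist")[:,:,::-1])
im=vision.grab_frame("scene");cv2.imwrite("pics/e_s.png",cv2.resize(im[160:260,260:400,::-1],None,fx=5,fy=5,interpolation=cv2.INTER_CUBIC))
```

```text
True [ 0.63755052 -0.06818142  0.03918432] [-1.16716814 -1.25831629  4.20999415] 9.2167
```

View pics/e_w.png

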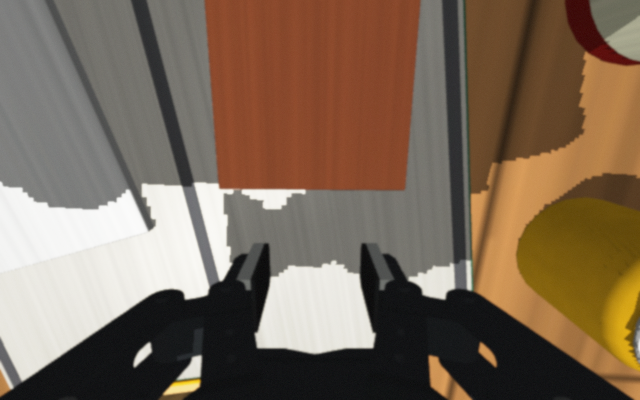

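Run:
```python
from h import *
from station import robot, vision
L=np.load("L.npy");C=np.load("C.npy");ax=np.array([-np.sin(C[2]),np.cos(C[2])]); Z=.0415
p=np.load("c0.npy")[0]
robot.line_to([p[0],p[1],Z],velocity=.05)
a=C[:2]-ax*.079; robot.line_to([*a,Z],velocity=.06)
print(robot.current_tool_pos(),robot.current_contact_force())
b=fromledge([.063,.009],L); robot.line_to([*b,Z],[180,0,90+np.degrees(L[2])],velocity=.06)
print(robot.current_tool_pos(),robot.current_eef_rot(),robot.current_contact_force(),robot.current_time_s())
np.save("f.npy",np.array((robot.current_tool_pos(),robot.current_eef_rot())))
cv2.imwrite("pics/f_w.png",vision.grab_frame("wrist")[:,:,::-1])
im=vision.grab_frame("top");cv2.imwrite("pics/f_top.png",im[:,:,::-1]);cv2.imwrite("pics/f_t.png",cv2.resize(im[90:260,200:430,::-1],None,fx=3.4,fy=3.4,interpolation=cv2.INTER_CUBIC))
```

```text
[ 0.63625773 -0.04642155  0.0415052 ] [ 0.67753122  0.24173643 -0.10052817]
[0.62909874 0.03055421 0.04149404] [-1.79993925e+02 -5.39345112e-02  1.02307617e+02] [-0.94881871  0.1850791  -0.69705381] 11.5083
```

View pics/f_w.png

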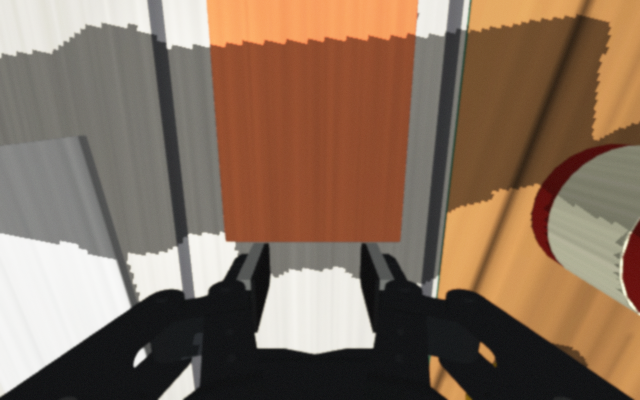

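View pics/f_t.png

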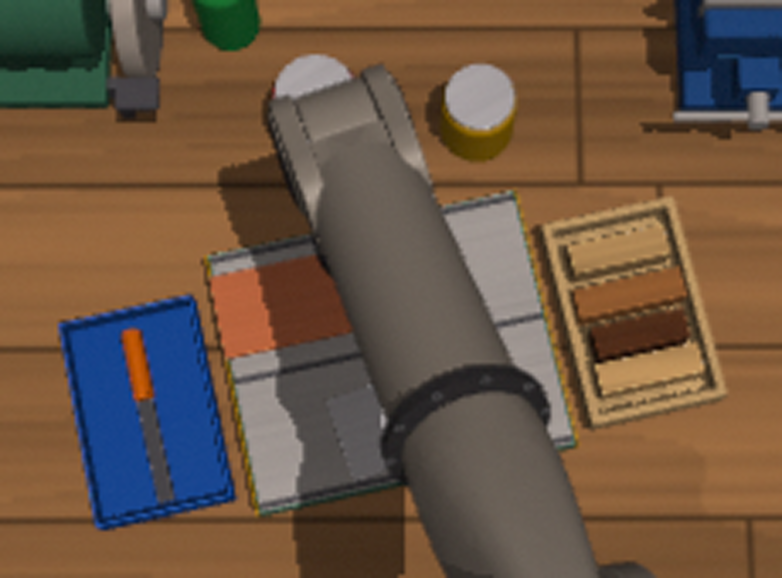

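The plate is now square. In the wrist view its trailing edge runs (226,241)–(402,241), and in the top view the leading edge is about flush with the ledge end. Next I'll compute the remaining distance.

```bash
python3 - <<'E'
from h import *
from station import robot, vision
L=np.load("L.npy"); c=cam(vision,"wrist",np.load("f.npy")); ct=cam(vision,"top")
w=toledge(toplane([[226,241],[402,241]],.066,*c),L); print("trail",w.round(4))
print("tcp",toledge(np.load("f.npy")[0],L))
t=lambda u,v:(200+u/3.4,90+v/3.4)
print("lead top",toledge(toplane([t(210,278),t(229,356)],.066,*ct),L),"ledge end top",toledge(toplane([t(207,259),t(255,512)],.06,*ct),L))
E
python3 - <<'E'
import cv2
im=cv2.imread("pics/f_top.png")[150:220,250:310]; cv2.imwrite("pics/f_z.png",cv2.resize(im,None,fx=8,fy=8,interpolation=cv2.INTER_NEAREST))
E
```

```text
trail [[0.0225 0.0201]
 [0.103  0.02  ]]
tcp [[0.06294946 0.00940517]]
lead top [[0.09769162 0.14894993]
 [0.02087049 0.14593903]] ledge end top [[ 0.11826042  0.14875017]
 [-0.12467     0.15121284]]
```

View pics/f_z.png

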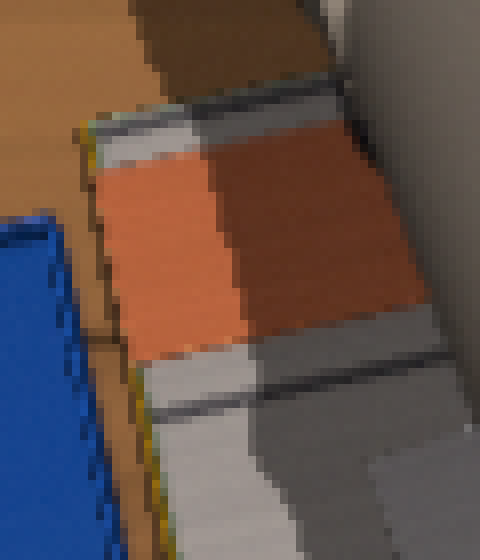

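Wrist and top views agree that the overhang is about 0. I'll push 39 mm more, back off, and measure from above.

Run:
```python
from h import *
from station import robot, vision
L=np.load("L.npy");Z=.0415; yaw=90+np.degrees(L[2])
robot.line_to([*fromledge([.063,.0479],L),Z],[180,0,yaw],velocity=.05)
robot.pause(.2);print(toledge(robot.current_tool_pos(),L),robot.current_contact_force())
robot.line_to([*fromledge([.063,.030],L),Z],velocity=.06)
robot.line_to([*fromledge([.063,.030],L),.10],velocity=.15)
robot.line_to([*fromledge([.03,.02],L),.30],velocity=.2)
robot.pause(.3)
pose=np.array((robot.current_tool_pos(),robot.current_eef_rot()));np.save("g.npy",pose)
cv2.imwrite("pics/g_w.png",vision.grab_frame("wrist")[:,:,::-1])
im=vision.grab_frame("top");cv2.imwrite("pics/g_top.png",im[:,:,::-1]);cv2.imwrite("pics/g_t.png",cv2.resize(im[90:260,200:430,::-1],None,fx=3.4,fy=3.4,interpolation=cv2.INTER_CUBIC))
print(robot.current_time_s())
```

```text
[[0.06308882 0.04812772]] [-0.62807061 -0.49950342  0.26257983]
15.2917
```

View pics/g_w.png

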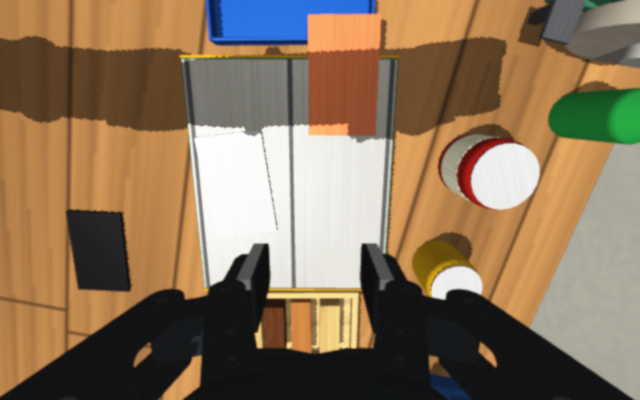

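View pics/g_t.png

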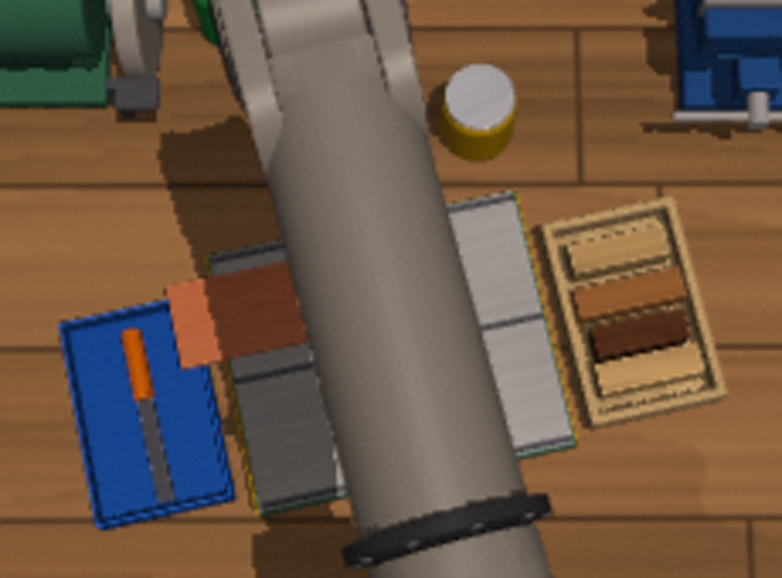

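Run:
```python
from h import *
from station import robot, vision
L=np.load("L.npy"); c=cam(vision,"wrist",np.load("g.npy")); ct=cam(vision,"top")
L1={0:(182,58),1:(397,59),2:(388,289),3:(206,289)}
C1={0:(308,14),1:(381,14),2:(377,135),3:(309,135)}
l,r=fit([(c,L1,1)],.125,.15,.06,L); print(l,r)
x,r=fit([(c,C1,1)],.04,.065,.066,[*fromledge([.063,.125],L),.2]); print(x,r)
for q in (l,L): print("cop in ledge",toledge(x[:2],q).round(4),np.degrees(x[2]-q[2]).round(2),"overhang",toledge(x[:2],q)[0,1]+.065-.15)
print("corners",toledge(toplane(list(C1.values()),.066,*c),l).round(4).tolist())
t=lambda u,v:(200+u/3.4,90+v/3.4)
print("top lead",toledge(toplane([t(167,289),t(183,366)],.066,*ct),L),"end",toledge(toplane([t(211,257),t(258,512)],.06,*ct),L))
im=cv2.imread("pics/g_w.png")[0:150,170:410]; cv2.imwrite("pics/g_z.png",cv2.resize(im,None,fx=3.3,fy=3.3,interpolation=cv2.INTER_NEAREST))
```

```text
[0.57293568 0.00642083 0.22075067] [-0.7 -0.1  3.  -2.7 -1.9  1.2  0.5  2.1]
[0.60416476 0.1438973  0.22163569] [-0.1  0.1  0.4 -0.6 -0.8  0.   0.3  0.5]
cop in ledge [[0.0606 0.1273]] 0.05 overhang 0.042302381387132604
cop in ledge [[0.0628 0.1255]] 0.38 overhang 0.04045829720705307
corners [[0.0206, 0.1923], [0.1001, 0.1918], [0.1016, 0.0624], [0.0202, 0.0629]]
top lead [[0.09598207 0.18995533]
 [0.02082459 0.18901403]] end [[ 0.11935817  0.14472015]
 [-0.12526052  0.14856305]]
```

View pics/g_z.png

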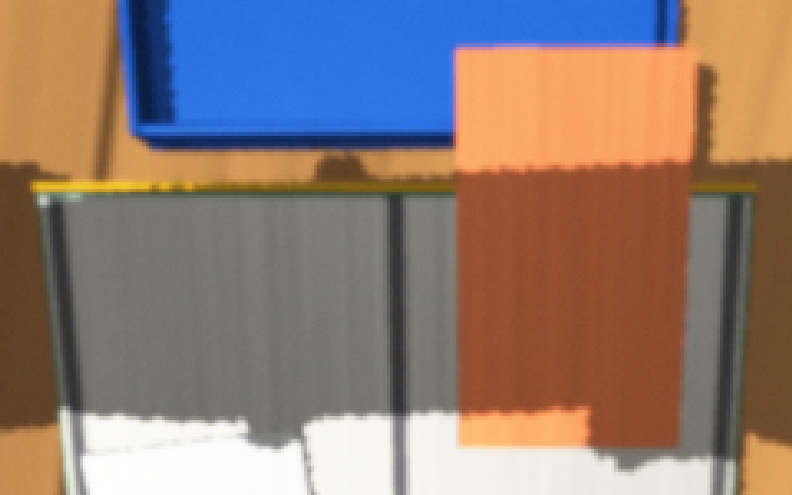

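The overhang measures about 40–42 mm, with the plate square, flat and inside the long sides. The robot is touching nothing, so I'm handing it in.

```bash
python3 -c "
from station import robot,workorder
print(robot.current_contact_force(),robot.current_time_s()); workorder.close_job()"
```

```text
[ 0.60727891 -0.56937382 -0.31821297] 15.2917
the job is handed in; nothing more can be done
```

The copper plate now sticks out about 4 cm past the tray-side end of the ledge, and I handed the job in at about 15.3 s. I only pushed it, with two half-open fingertips on its trailing edge. The first push turned it square to the ledge, and a second straight push of 39 mm set the overhang.

**Last checks:**
- **Overhang:** the wrist view gave 40–42 mm. The top view put the leading edge about 39–40 mm past the ledge end by the combined ledge fit. Against its own reading of the ledge end it was about 40–45 mm, but the arm partly covered that view.
- **Squareness and sides:** the plate was within 0.4° of square and lay flat. Its edges were at about x = 20 and 101 mm in the ledge's frame, inside the long side at 125 mm.
- **Other things:** the aluminium plate, file and yellow tin looked unmoved, and the gripper touched none of them. I checked this only by eye.

**Disagreements:**
- **Fingertip height:** the half-open fingertips touched the ledge with the TCP (tool centre point) reading z = 39 mm. They sat about 21 mm behind the TCP, where the text implies they should stand ahead of it. I set the pushing height from the felt contact instead.
- **Copper plate position:** before the push, the cameras differed by about 4 mm and 1° on where it lay.
- **Height measurements:** the two wrist views put ledge and plate points at 56–73 mm, near the stated 60 and 66 mm. Some wrist-plus-top points came out much lower, at 34–63 mm, some of them because I had misread ledge corners in the top picture.

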